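# Clear the candlestick and open the chest's top drawer

## Task

A tall wooden candlestick stands in the way in front of the little white-fronted chest of drawers. First move it on to the round cork mat: set it down there upright with its whole foot on the mat, without dropping it or knocking it over. Then pull the chest's top drawer out as far as it goes, leave it open and let go.

Things in the scene. Friction and masses are not known exactly. Their poses are not given: they have to be found in the camera images.
- candlestick: The tall turned wooden candlestick, 170 mm high, 0.26 to 0.46 kg, standing right in front of the chest's knobs (a similar one only 110 mm high stands elsewhere and has no part in the job). Round about its z axis (up); origin at the centre of its underside. Foot 76 mm in diameter and 10 mm thick; slender stem with a bulge 38 mm across at 85 mm height; plain cylindrical cup 36 mm in diameter from 134 to 170 mm height at the top, the best place to grip.
- cork_mat: Round cork mat, 160 mm in diameter, 6 mm thick, fixed to the table left or right of the chest's front (a square tile of like size lies on the other side and is not meant). Origin at the centre of its underside, on the table; z up.
- chest_drawer0 (a joint): Top drawer of the chest: 0 = shut, grows to 0.118 m at its stop as it slides straight out of the chest's front. Slides with about 1 N of friction and stays where it is left. The chest is fixed: dark wood with two white drawer fronts one above the other, 260 mm wide, 180 mm deep, 160 mm high, front roughly facing the robot.
- chest_drawer0_handle (a point): Centre of the grip of the top drawer's round brass knob, in the middle of the drawer's width, 122 mm above the table and 38 mm below the chest's top. The knob's head is a disc 28 mm in diameter and 16 mm thick, its axis level and square to the front; this point lies 35 mm out from the drawer front. x axis: level, into the chest (the drawer opens along -x); y axis: along the front; z up. The point moves with the drawer. The lower drawer's equal knob is 68 mm below.
Mind the look-alikes: they are no part of the job. Of the things shaped like the cork_mat, the cork one is meant. What is shaped like the candlestick but orange is not meant.

How it is judged:
On the way, in this order (a step that is already met when the one before it is completed fails the run):
1. the candlestick stands upright on the cork mat, let go, with the drawer still shut (horizontal distance between candlestick and cork_mat below 0.043 m and angle between candlestick's own z axis and vertical below 0.15 rad and height (world z) of candlestick below 0.012 m and contact force between the fingers and candlestick below 0.1 N and value of joint chest_drawer0 below 0.02 m), for 0.2 s.
2. the top drawer is pulled out (value of joint chest_drawer0 above 0.095 m), for 0.2 s.
At the end, for the whole second after the job is handed in: The top drawer stands open by more than 95 mm of its 118 mm, and the candlestick stands at rest on the cork mat, upright within 8 degrees, its axis within 43 mm of the mat's centre (the whole foot on the mat) (value of joint chest_drawer0 above 0.095 m and horizontal distance between candlestick and cork_mat below 0.043 m and angle between candlestick's own z axis and vertical below 0.15 rad and height (world z) of candlestick below 0.012 m and linear speed of candlestick below 0.03 m/s); the robot touches nothing.
It fails at once if the candlestick is knocked over (tilted more than 35 degrees) (angle between candlestick's own z axis and vertical above 0.61 rad).
It fails at once if the candlestick is dropped (out of the fingers with its foot more than 35 mm above the table) (height (world z) of candlestick above 0.035 m and contact force between the fingers and candlestick below 0.05 N).
It also fails if it takes over 46 s, if anything falls off the work surface, if the arm or the gripper's body presses on something with over 40 N, if the wrist force passes 120 N, or if a joint passes its speed limit or range.

## Robot

A 6-joint arm with a two-finger parallel gripper is mounted at the origin on the work surface. World frame = base frame: x ahead of the robot, y to its left, z up, the work surface at z = 0. Lengths are in m, angles in rad, forces in N, time in s.
With the tool pointing down it reaches from about 0.35 to 0.85 m from the base axis. Payload 8.1 kg.
Tool frame: the origin (TCP) lies at the very end of the fingers, on their centre line; the grasp point (between the pads) lies 19 mm behind it; z points along the fingers, y is the direction in which the jaws open and shut (so a half turn about z gives the same grasp; the last joint's range is limited). The gripper opens to 85 mm and grips with 20 to 120 N. Pads are 22 mm wide; open, the fingers measure 114 mm over their backs; the gripper's body (76 mm by 85 mm) begins 54 mm behind the grasp point. The pads swing forward as they close: fully open they stand 13 mm farther back than shut.
Start: joints at [1.175, 0.13, 1.488, -0, 1.523, -0.085], TCP at [0.183, 0.571, 0.231] pointing down, gripper open.
Joint ranges: [-2.96, 2.96], [-0.89, 2.26], [0.02, 2.5], [-1.34, 4.48], [0, 2.73], [-2.66, 2.66]. Speed limits (rad/s): [2.39, 2.39, 2.79, 3.14, 3.14, 3.14].

## Interface

Orientations are given as a rotation vector (axis times angle).
In Python, from cell import state, read_camera, camera_info, close_job, trace, landmark_of gives the robot as it stands.
- The arm moves only by the tool arm_command, never from a script. Its argument "moves" is a list of rows, each an object of numbers: "rx", "ry", "rz": the turn, a rotation vector about the tool's x, y, z in degrees; "dx", "dy", "dz": the shift along the tool's x, y, z in m; "hand": the opening in per cent of the stroke, from 0 (shut) to 100 (fully open). In form: [{"rx": .., "ry": .., "rz": .., "dx": .., "dy": .., "dz": .., "hand": ..}, ...]. A call has 1 to 10 rows; each row shifts and turns the commanded pose from where the row before left it, along the tool's axes as they then stand; what a row does not reach is not made up. A row lasts 1/8 s, in which the tool goes at most 62.5 mm and 10.7 degrees, less where a joint would pass 70% of its speed; a pose out of reach is approached as far as the arm can. A call is refused whole if a number of a shift passes 0.0625 or a number of a turn 10.7, either way. A call with a gripper value outside its range is refused whole. The fingers move at their own pace and stop on an object; the grip force is fixed at half the most. Time passes only in rows, so rows that do not move let the fingers close. It gives the time, the measured TCP pose, the force and the opening at its end, in the units of the state.
- state(): the state, without advancing time (a new reading comes with each control period).
- read_camera(name): name is "scene" or "top" or "wrist"; returns the picture (400x640x3 uint8, blue, green, red); there is no depth.
- camera_info(name): a dict with "fx", "fy", "cx", "cy" (pixels), "xyz" and "attitude" of the camera in the world; the wrist camera has in their place "T_tool_cam" (4x4, takes a point from camera to tool coordinates, whose origin is the TCP and whose axes are the flange's). Camera axes: x right, y up, looking along -z (the intrinsics and any distortion apply to the point x, -y, -z); pixel columns grow to the right and rows downward; lengths in m; the calibration is good to about 2 mm. A picture is of the moment at which its call begins: read the wrist's pose just before it. camera_info takes no time and is no camera call.
- close_job(): hands the job in, once; it reports no verdict.
Trained networks look in the newest picture that a camera, given by its name, has taken for a name from the list of things; names that differ only in an ending like _2 or _b are one class to them, and where a whole thing is asked for, a point or a joint stands for the part that bears it (a point fixed in the world has none). Each returns a list of dicts, best first, with "score" (0 to 1); they miss things now and then, are a little off and sometimes report something else, mostly with a low value. They report only what shows in the picture. A call takes as long as a camera call. They do not tell look-alikes from the thing itself.
- trace(query, camera): "pixels" (400x640 bool, what is visible of it) and "box" ([left, top, width, height] in pixels, round what is visible of it).
- landmark_of(query, camera): "location" ([column, row] in pixels: a listed point, or the origin of a listed thing).
The state is a dict: "t": time; "qpos": joint angles; "joint_vel": joint speeds; "effort": joint torques, N m; "position": TCP position; "tcp_rot": TCP orientation; "contact_force": force on the tool from outside, world axes, zero at the start; "wrist_torque": the same for the moment, N m; "finger_gap": finger opening in m.
Only numpy, scipy, OpenCV 4.12 (cv2) and the standard library are available. Lean on these libraries where they do the work, as an engineer would, in place of code of your own. Each camera call takes 0.05 s, during which the arm holds its last target.

## Working session

There is one attempt and no reset: what is moved stays moved. The work goes in short steps, Python scripts to look and compute and a tool call to move; the robot and the scene stay as the last step left them, time stands still between calls to the robot, and variables do not carry over. Pictures are saved under pics/ and viewed, and the job is handed in when it is done.

Besides the shell and the picture viewer there is one more tool, called as a command line: name --argument value ..., lists and objects as JSON in quotes. arm_command: Moves the arm, as the interface text tells. Its arguments: {"type":"object","properties":{"moves":{"type":"array"}},"required":["moves"]}

```bash
mkdir -p pics; ls
cat > look.py <<'E'
import sys,cv2
from cell import *
E
python3 - <<'E'
from cell import *
import cv2
for n in ("scene","top"):
    im=read_camera(n); cv2.imwrite(f"pics/{n}0.png",im); print(n,camera_info(n))
    for q in ("candlestick","cork_mat"):
        for r in trace(q,n): print(q,'trace',r["score"],r["box"])
        for r in landmark_of(q,n): print(q,'lm',r)
    for r in landmark_of("chest_drawer0_handle",n): print('h',r)
print(camera_info("wrist")); print(state())
E
```

```text
pics
scene {'fx': 415.8808245083876, 'fy': 415.8808245083876, 'cx': 318.60446284545316, 'cy': 201.40086130724887, 'xyz': array([ 1.08656136, -0.05464452,  0.90072686]), 'attitude': array([0.52480052, 0.43088658, 1.35061239])}
candlestick trace 0.95 [280.9, 176.2, 24.3, 55.0]
candlestick trace 0.8 [250.0, 143.1, 26.6, 61.3]
candlestick trace 0.53 [252.0, 213.6, 113.4, 28.2]
candlestick lm {'location': [295.0, 222.8], 'score': 0.9}
candlestick lm {'location': [264.8, 194.6], 'score': 0.64}
cork_mat trace 0.7 [378.0, 184.1, 58.1, 51.3]
cork_mat trace 0.7 [401.2, 129.7, 51.8, 38.5]
cork_mat lm {'location': [406.9, 206.5], 'score': 0.86}
cork_mat lm {'location': [426.3, 149.7], 'score': 0.68}
h {'location': [305.4, 221.5], 'score': 0.94}
top {'fx': 496.49561883131946, 'fy': 496.49561883131946, 'cx': 318.67283319299173, 'cy': 199.0282006478181, 'xyz': array([0.40586146, 0.04073939, 1.62874205]), 'attitude': array([ 0.05971704, -0.05318722, -1.57516871])}
candlestick trace 0.75 [346.3, 229.4, 21.2, 22.9]
candlestick trace 0.61 [326.2, 194.8, 21.3, 23.4]
candlestick lm {'location': [357.2, 2
[... 754 characters left out ...]
000e+00,
         1.00000000e+00]])}
{'t': 0.6, 'qpos': array([ 1.17462304e+00,  1.30383575e-01,  1.48820131e+00,  1.55606400e-05,
        1.52303080e+00, -8.53789535e-02]), 'joint_vel': array([ 0.00182362,  0.00070854, -0.00188787,  0.0005437 , -0.0016709 ,
        0.00057534]), 'effort': array([-6.94171813e-04, -5.68968701e+01, -5.00590932e+01,  8.17936234e-05,
        1.63801793e-03,  3.40261477e-05]), 'position': array([0.18344817, 0.57126193, 0.23130132]), 'tcp_rot': array([-4.86230089e-01, -3.10371638e+00,  2.93142568e-05]), 'contact_force': array([ 0.38894821, -0.25816988,  0.86356567]), 'wrist_torque': array([ 0.01913826, -0.01089972, -0.07928806]), 'finger_gap': 0.08550349776557799}
```

View pics/scene0.png

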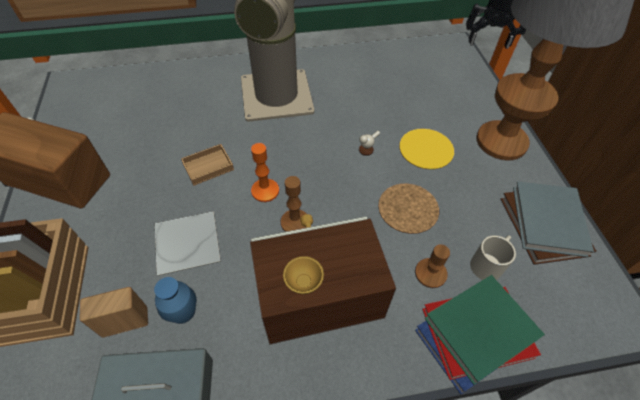

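View pics/top0.png

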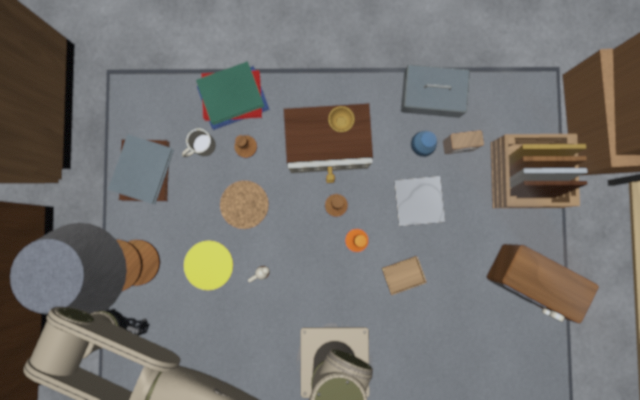

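The scene view shows the wooden candlestick at about (293,205) in front of the knob (307,219), with the cork mat at (408,207). In the top view they are at (336,205), (331,176) and (245,204). The orange stick, the yellow disc and the white square tile are the look-alikes.

```bash
cat > h.py <<'E'
import numpy as np, cv2
from scipy.spatial.transform import Rotation as R
from cell import *
def cam(n):
    i=camera_info(n)
    if n=="wrist":
        s=state(); T=np.eye(4);T[:3,:3]=R.from_rotvec(s["tcp_rot"]).as_matrix();T[:3,3]=s["position"]
        T=T@i["T_tool_cam"]; return i,T[:3,:3],T[:3,3]
    return i,R.from_rotvec(i["attitude"]).as_matrix(),np.array(i["xyz"])
def ray(c,p):
    i,M,o=c; d=M@np.array([(p[0]-i["cx"])/i["fx"],-(p[1]-i["cy"])/i["fy"],-1]); return o,d/np.linalg.norm(d)
def atz(c,p,z): o,d=ray(c,p); return o+d*(z-o[2])/d[2]
def proj(c,X):
    i,M,o=c; q=M.T@(np.asarray(X)-o); return np.array([i["cx"]+i["fx"]*q[0]/-q[2], i["cy"]+i["fy"]*q[1]/q[2]])
def tri(rs):
    A=np.zeros((3,3));b=np.zeros(3)
    for o,d in rs: P=np.eye(3)-np.outer(d,d);A+=P;b+=P@o
    X=np.linalg.solve(A,b); return X,[np.linalg.norm((np.eye(3)-np.outer(d,d))@(X-o)) for o,d in rs]
E
python3 - <<'E'
from h import *
S=cam("scene");T=cam("top")
print("cand base tri",tri([ray(S,(295,222.8)),ray(T,(334.7,207.1))]), atz(S,(295,222.8),0),atz(T,(334.7,207.1),0))
print("mat",tri([ray(S,(406.9,206.5)),ray(T,(245.3,200.4))]),atz(S,(406.9,206.5),0),atz(T,(245.3,200.4),0), atz(S,(407,209.7),.006),atz(T,(244.6,203.7),.006))
print("knob",tri([ray(S,(305.4,221.5)),ray(T,(331.8,178.5))]),atz(S,(305.4,221.5),.122),atz(T,(331.8,178.5),.122))
for c,n in((S,"scene"),(T,"top")):
    pass
# chest front top edge: top pic ends (288,165),(371,160)
im=read_camera("top"); cv2.imwrite("pics/topcrop.png",cv2.resize(im[90:260,200:420],None,fx=3.5,fy=3.5,interpolation=cv2.INTER_CUBIC))
im=read_camera("scene"); cv2.imwrite("pics/scenecrop.png",cv2.resize(im[130:350,220:460],None,fx=3.3,fy=2.7,interpolation=cv2.INTER_CUBIC)[:600])
E
```

```text
cand base tri (array([ 0.49665024, -0.00625853, -0.00930214]), [np.float64(0.0007054447884402753), np.float64(0.0007054447884402808)]) [ 0.50259086 -0.00744586  0.        ] [ 0.49621367 -0.0052945   0.        ]
mat (array([0.51776126, 0.2839109 , 0.0248681 ]), [np.float64(0.0010088169586166152), np.float64(0.0010088169586166581)]) [0.50140659 0.29248427 0.        ] [0.51981953 0.28866824 0.        ] [0.51524829 0.28739779 0.006     ] [0.50857217 0.28998885 0.006     ]
knob (array([0.57785119, 0.00813051, 0.11576748]), [np.float64(0.0019249879917608206), np.float64(0.001924987991760838)]) [0.5821605  0.00952264 0.122     ] [0.57688176 0.00636557 0.122     ]
```

View pics/topcrop.png

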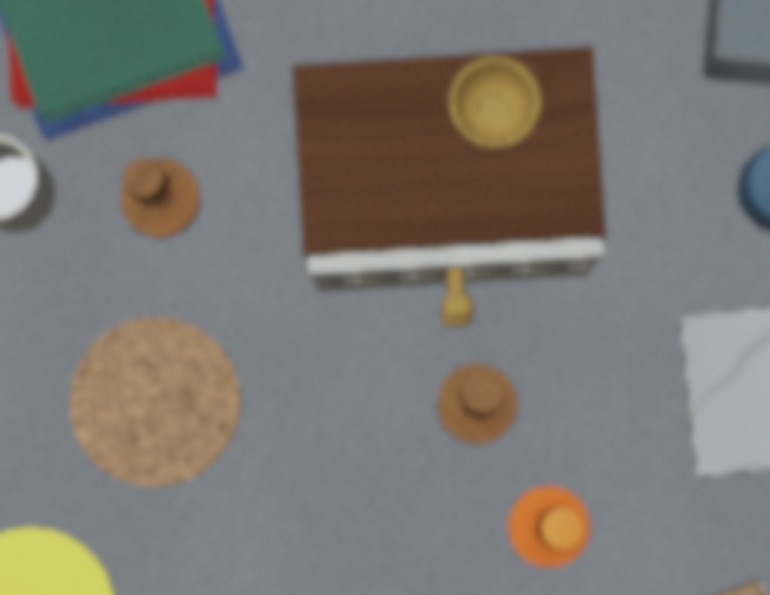

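View pics/scenecrop.png

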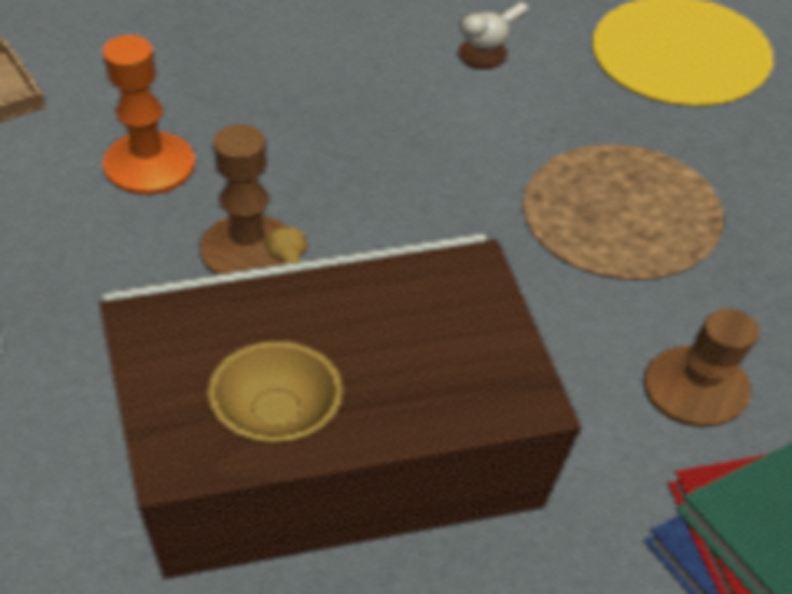

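Run:
```python
from h import *
S=cam("scene");T=cam("top")
t=lambda u,v:(u/3.5+200-.36,v/3.5+90-.36)
s=lambda u,v:(u/3.3+220-.36,v/2.7+130-.33)
print("foot T",atz(T,t(477.5,403),.008),"cup T",atz(T,t(484,391),.165),"cup top S",atz(S,s(240,140),.17), "tri",tri([ray(T,t(484,389)),ray(S,s(240,140))]))
print("mat T",atz(T,t(155,400),.006),"S",atz(S,s(623,210),.006))
print("knob T",atz(T,t(457,308),.122),"S",atz(S,s(288,243),.125))
for a,b,c,z in ((T,t(308,257),t(604,241),.16),(T,t(294,66),t(592,47),.16),(S,s(103,298),s(487,238),.16),(S,s(140,505),s(578,428),.16)):
    A=atz(a,b,z);B=atz(a,c,z);print(A,B,np.linalg.norm(A-B),np.degrees(np.arctan2((B-A)[1],(B-A)[0])))
```

```text
foot T [ 0.50333329 -0.00959763  0.008     ] cup T [ 0.50400913 -0.01028304  0.165     ] cup top S [ 0.50256819 -0.00677323  0.17      ] tri (array([ 0.50528101, -0.00850144,  0.17365067]), [np.float64(0.001502170041652853), np.float64(0.0015021700416528595)])
mat T [0.5078427  0.29219543 0.006     ] S [0.50892279 0.29324386 0.006     ]
knob T [0.57954729 0.01119486 0.122     ] S [0.57985866 0.01335195 0.125     ]
[0.61956218 0.1385951  0.16      ] [ 0.63189174 -0.11367135  0.16      ] 0.2525675683244939 -87.20188532732512
[0.78497233 0.15054527 0.16      ] [ 0.79999712 -0.10550174  0.16      ] 0.2564874546326408 -86.64174695785134
[ 0.63289926 -0.11121632  0.16      ] [0.61967486 0.13819614 0.16      ] 0.24976281148576893 93.035106636679
[ 0.7987164  -0.10375159  0.16      ] [0.78578157 0.15147038 0.16      ] 0.2555495384499335 92.9013085807889
```

Run:
```python
from h import *
S=cam("scene");T=cam("top")
print("lampbase S",atz(S,(480,142),0),atz(S,(530,142),0),"T right edge",atz(T,(159,262),0.01))
print("shade S left edge", [atz(S,(513,5),z) for z in (.25,.3,.35)])
print("shade T", [atz(T,(125,270),z) for z in (.3,.4)])
print("orange",atz(T,(200+550/3.5,90+527/3.5),.01))
print("mug",atz(S,(497,255),.05),"bird",atz(T,(260,272),0.02))
i=camera_info("wrist")
im=read_camera("wrist");cv2.imwrite("pics/w0.png",im)
Rm=R.from_rotvec(state()["tcp_rot"]).as_matrix();print(Rm.round(3))
```

```text
lampbase S [ 3.10374441e-01  5.78390719e-01 -1.11022302e-16] [0.33527276 0.72675143 0.        ] T right edge [0.3202938  0.56612608 0.01      ]
shade S left edge [array([0.01453957, 0.72063523, 0.25      ]), array([0.09691067, 0.66106494, 0.3       ]), array([0.17928178, 0.60149465, 0.35      ])]
shade T [array([0.31490433, 0.56219513, 0.3       ]), array([0.32174969, 0.52295081, 0.4       ])]
orange [ 0.38640888 -0.07710705  0.01      ]
mug [0.7015138  0.43887414 0.05      ] bird [0.28732912 0.23701    0.02      ]
[[-0.952  0.306  0.   ]
 [ 0.306  0.952  0.   ]
 [-0.     0.    -1.   ]]
```

View pics/w0.png

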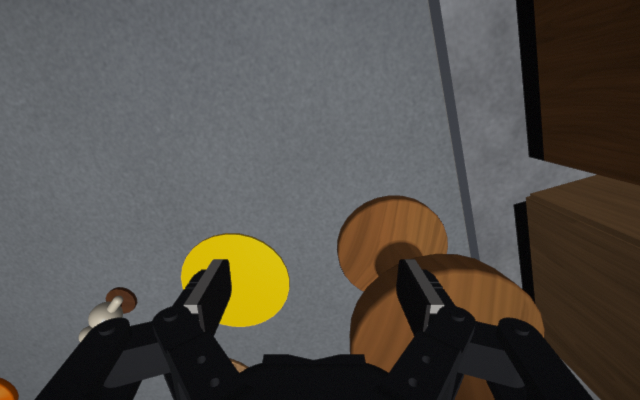

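The lamp is beside the tool at about (0.32, 0.65), so I'll back off along -y first. Then I'll turn to line up with the chest and travel to the candlestick.

arm_command --moves '[{"dx":-0.019,"dy":-0.0595,"hand":100},{"dx":-0.019,"dy":-0.0595,"hand":100},{"dx":-0.019,"dy":-0.0595,"hand":100},{"rz":-10.35,"hand":100},{"rz":-10.35,"hand":100},{"dx":-0.033,"dy":-0.0465,"hand":100},{"dx":-0.033,"dy":-0.0465,"hand":100},{"dx":-0.033,"dy":-0.0465,"hand":100},{"dx":-0.033,"dy":-0.0465,"hand":100},{"hand":100}]'

```text
schema error: expected keys rx, ry, rz, dx, dy, dz, hand
```

arm_command --moves '[{"dx":-0.033,"dy":-0.0465,"hand":100},{"dx":-0.033,"dy":-0.0465,"hand":100},{"dx":-0.033,"dy":-0.0465,"hand":100},{"dx":-0.033,"dy":-0.0465,"hand":100},{"hand":100}]'

```text
schema error: expected keys rx, ry, rz, dx, dy, dz, hand
```

Run:
```python
from h import *
c=cam("wrist");im=read_camera("wrist");cv2.imwrite("pics/w1.png",im)
s=state();print(s["t"],s["position"],R.from_rotvec(s["tcp_rot"]).as_matrix().round(3),s["contact_force"],s["qpos"])
Z={"candlestick":0,"cork_mat":0,"chest_drawer0_handle":.122}
for q in Z:
    for r in landmark_of(q,"wrist"): print(q,r, atz(c,r["location"],Z[q]))
for q in ((0.5035,-.009,.17),(.5035,-.009,0),(.508,.2925,.006),(.58,.012,.122)): print(q,proj(c,q))
```

```text
0.8 [0.18347805 0.57125747 0.23132719] [[-0.952  0.306  0.   ]
 [ 0.306  0.952  0.   ]
 [ 0.     0.    -1.   ]] [-0.2852484   0.89124793  0.2338953 ] [ 1.17457687e+00  1.30321204e-01  1.48822208e+00  1.09466282e-05
  1.52300601e+00 -8.53684183e-02]
(0.5035, -0.009, 0.17) [-40.2968257  566.13155807]
(0.5035, -0.009, 0) [ 65.78842036 426.84299133]
(0.508, 0.2925, 0.006) [216.56188785 395.08066802]
(0.58, 0.012, 0.122) [ 41.84178049 542.20063085]
```

View pics/w1.png

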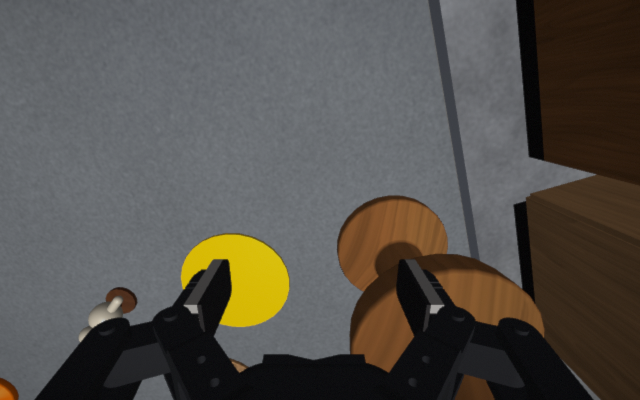

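Both calls were refused because each row needs every key. The arm has not moved and the view is the same as before.

arm_command --moves '[{"rx":0,"ry":0,"rz":0,"dx":-0.019,"dy":-0.0595,"dz":0,"hand":100},{"rx":0,"ry":0,"rz":0,"dx":-0.019,"dy":-0.0595,"dz":0,"hand":100},{"rx":0,"ry":0,"rz":0,"dx":-0.019,"dy":-0.0595,"dz":0,"hand":100},{"rx":0,"ry":0,"rz":-10.35,"dx":0,"dy":0,"dz":0,"hand":100},{"rx":0,"ry":0,"rz":-10.35,"dx":0,"dy":0,"dz":0,"hand":100},{"rx":0,"ry":0,"rz":0,"dx":-0.033,"dy":-0.0465,"dz":0,"hand":100},{"rx":0,"ry":0,"rz":0,"dx":-0.033,"dy":-0.0465,"dz":0,"hand":100},{"rx":0,"ry":0,"rz":0,"dx":-0.033,"dy":-0.0465,"dz":0,"hand":100},{"rx":0,"ry":0,"rz":0,"dx":-0.033,"dy":-0.0465,"dz":0,"hand":100},{"rx":0,"ry":0,"rz":0,"dx":0,"dy":0,"dz":0,"hand":100}]'

```text
t: 2.2
position: [0.3265, 0.2017, 0.2315]
tcp_rot: [-0.068, 3.14, -0.001]
contact_force: [-0.2, -0.2, 0.4]
finger_gap: 0.0855
```

arm_command --moves '[{"rx":0,"ry":0,"rz":0,"dx":-0.0335,"dy":-0.0435,"dz":0,"hand":100},{"rx":0,"ry":0,"rz":0,"dx":-0.0335,"dy":-0.0435,"dz":0,"hand":100},{"rx":0,"ry":0,"rz":0,"dx":-0.0335,"dy":-0.0435,"dz":0,"hand":100},{"rx":0,"ry":0,"rz":0,"dx":-0.0335,"dy":-0.0435,"dz":0,"hand":100},{"rx":0,"ry":0,"rz":0,"dx":-0.0335,"dy":-0.0435,"dz":0,"hand":100},{"rx":0,"ry":0,"rz":0,"dx":0,"dy":0,"dz":0,"hand":100},{"rx":0,"ry":0,"rz":0,"dx":0,"dy":0,"dz":0,"hand":100}]'

```text
t: 3.08
position: [0.5023, -0.003, 0.231]
tcp_rot: [0.08, -3.14, -0.001]
contact_force: [0.1, 0.8, 0.3]
finger_gap: 0.0854
```

Run:
```python
from h import *
c=cam("wrist");im=read_camera("wrist");
s=state();print(s["t"],s["position"],R.from_rotvec(s["tcp_rot"]).as_matrix().round(3),s["contact_force"],s["qpos"])
Z={"candlestick":0,"chest_drawer0_handle":.122}
for q in Z:
    for r in landmark_of(q,"wrist"): print(q,r, atz(c,r["location"],Z[q]))
for q in ((0.5035,-.009,.17),(.5035,-.009,0),(.58,.012,.122)):
    p=proj(c,q); print(q,p); cv2.circle(im,tuple(int(v) for v in p),3,(0,255,0),-1)
cv2.imwrite("pics/w2.png",im)
```

```text
3.125 [ 0.50217388 -0.00263954  0.23122837] [[-0.999 -0.052 -0.   ]
 [-0.052  0.999  0.001]
 [ 0.     0.001 -1.   ]] [-0.41940739  0.44942529  0.08230356] [-1.07759229e-01 -1.36221511e-01  1.75441839e+00  5.07606104e-04
  1.52391850e+00 -1.73018309e+00]
candlestick {'location': [306.1, 169.3], 'score': 0.7} [ 0.50297854 -0.01194609  0.        ]
candlestick {'location': [258.1, 72.9], 'score': 0.7} [ 0.3909147 -0.0729398  0.       ]
chest_drawer0_handle {'location': [326.3, 275.6], 'score': 0.66} [0.5819218  0.01440616 0.122     ]
(0.5035, -0.009, 0.17) [304.48741994 219.95260226]
(0.5035, -0.009, 0) [308.34875936 169.80576647]
(0.58, 0.012, 0.122) [323.99912082 273.81815025]
```

View pics/w2.png

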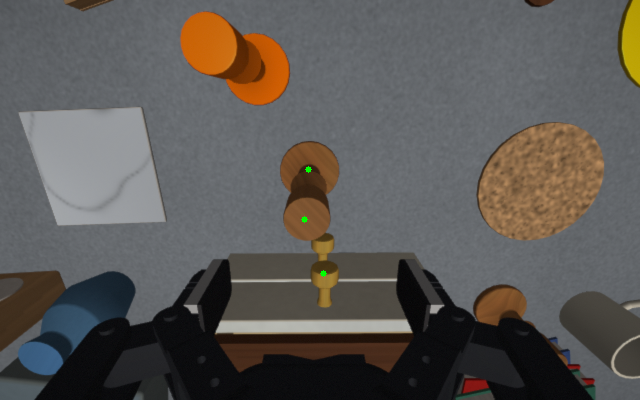

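The projected points sit on the cup at about (307,217), the foot at (310,170) and the knob at (325,273), so the estimates hold. The mat shows at (541,181). I'll descend and grip.

arm_command --moves '[{"rx":0,"ry":0,"rz":0,"dx":0,"dy":-0.0055,"dz":0,"hand":100},{"rx":0,"ry":0,"rz":0,"dx":0,"dy":0,"dz":0.025,"hand":100},{"rx":0,"ry":0,"rz":0,"dx":0,"dy":0,"dz":0.025,"hand":100},{"rx":0,"ry":0,"rz":0,"dx":0,"dy":0,"dz":0.025,"hand":100},{"rx":0,"ry":0,"rz":0,"dx":0,"dy":0,"dz":0.022,"hand":100},{"rx":0,"ry":0,"rz":0,"dx":0,"dy":0,"dz":0,"hand":100}]'

```text
t: 3.98
position: [0.5013, -0.0091, 0.1326]
tcp_rot: [0.08, -3.137, -0.001]
contact_force: [-0.3, -0.1, -0.1]
finger_gap: 0.0853
```

Run:
```python
from h import *
c=cam("wrist");im=read_camera("wrist");
s=state();print(s["t"],s["position"],s["contact_force"])
cv2.imwrite("pics/w3.png",im)
T=cam("top");
```

```text
4.025 [ 0.50229338 -0.00929828  0.1341265 ] [0.22203712 0.95212872 0.84928803]
```

View pics/w3.png

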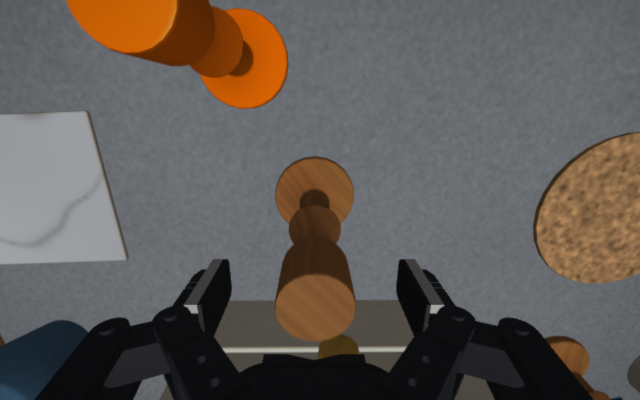

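The cup is centred between the pads (column 315, pads at 230 and 398). I'll close on it.

arm_command --moves '[{"rx":0,"ry":0,"rz":0,"dx":0,"dy":0,"dz":0,"hand":60},{"rx":0,"ry":0,"rz":0,"dx":0,"dy":0,"dz":0,"hand":45},{"rx":0,"ry":0,"rz":0,"dx":0,"dy":0,"dz":0,"hand":30},{"rx":0,"ry":0,"rz":0,"dx":0,"dy":0,"dz":0,"hand":10},{"rx":0,"ry":0,"rz":0,"dx":0,"dy":0,"dz":0,"hand":0},{"rx":0,"ry":0,"rz":0,"dx":0,"dy":0,"dz":0,"hand":0}]'

```text
t: 4.78
position: [0.5037, -0.0093, 0.1354]
tcp_rot: [-0.079, 3.139, 0.0]
contact_force: [-0.1, 2.3, 6.9]
finger_gap: 0.0342
```

Run:
```python
from h import *
im=read_camera("wrist");
s=state();print(s["t"],s["position"],s["contact_force"],s["finger_gap"])
cv2.imwrite("pics/w4.png",im)
```

```text
4.825 [ 0.50372346 -0.00931617  0.13534012] [0.41244803 1.93862345 5.21134755] 0.03462276148297715
```

View pics/w4.png

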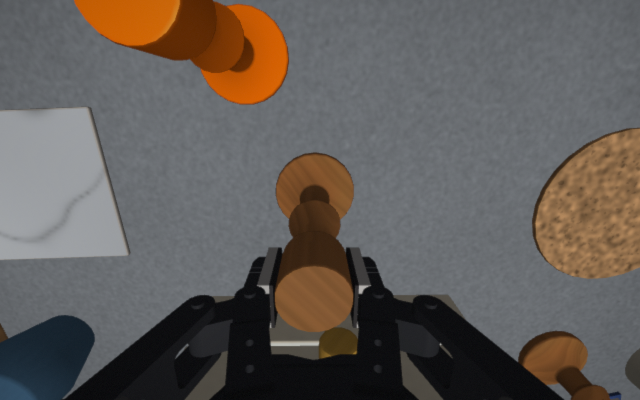

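Gripped, with a gap of 34.6 mm. I'll lift 25 mm and carry it to the mat.

arm_command --moves '[{"rx":0,"ry":0,"rz":0,"dx":0,"dy":0,"dz":-0.012,"hand":0},{"rx":0,"ry":0,"rz":0,"dx":0,"dy":0,"dz":-0.013,"hand":0},{"rx":0,"ry":0,"rz":0,"dx":-0.002,"dy":0.02,"dz":0,"hand":0},{"rx":0,"ry":0,"rz":0,"dx":-0.0025,"dy":0.04,"dz":0,"hand":0},{"rx":0,"ry":0,"rz":0,"dx":-0.0025,"dy":0.04,"dz":0,"hand":0},{"rx":0,"ry":0,"rz":0,"dx":-0.0025,"dy":0.04,"dz":0,"hand":0},{"rx":0,"ry":0,"rz":0,"dx":-0.0025,"dy":0.04,"dz":0,"hand":0},{"rx":0,"ry":0,"rz":0,"dx":-0.0025,"dy":0.04,"dz":0,"hand":0},{"rx":0,"ry":0,"rz":0,"dx":-0.0025,"dy":0.04,"dz":0,"hand":0},{"rx":0,"ry":0,"rz":0,"dx":-0.002,"dy":0.025,"dz":0,"hand":0}]'

```text
t: 6.08
position: [0.5073, 0.2779, 0.1599]
tcp_rot: [-0.081, 3.14, 0.0]
contact_force: [-0.1, -0.1, -2.0]
finger_gap: 0.0341
```

arm_command --moves '[{"rx":0,"ry":0,"rz":0,"dx":-0.001,"dy":0.015,"dz":0,"hand":0},{"rx":0,"ry":0,"rz":0,"dx":0,"dy":0,"dz":0,"hand":0},{"rx":0,"ry":0,"rz":0,"dx":0,"dy":0,"dz":0,"hand":0}]'

```text
t: 6.45
position: [0.5079, 0.2902, 0.1593]
tcp_rot: [0.078, -3.14, 0.001]
contact_force: [-0.1, 0.1, -1.9]
finger_gap: 0.0341
```

Run:
```python
from h import *
for n in ("wrist","scene"): cv2.imwrite(f"pics/{n}5.png",read_camera(n))
s=state();print(s["t"],s["position"],R.from_rotvec(s["tcp_rot"]).as_matrix().round(3),s["contact_force"],s["finger_gap"])
```

```text
6.55 [0.50792855 0.29009769 0.1593171 ] [[-0.999 -0.049 -0.   ]
 [-0.049  0.999 -0.   ]
 [ 0.    -0.    -1.   ]] [ 0.89139918 -0.5212908  -1.94258735] 0.03447717991966511
```

View pics/wrist5.png

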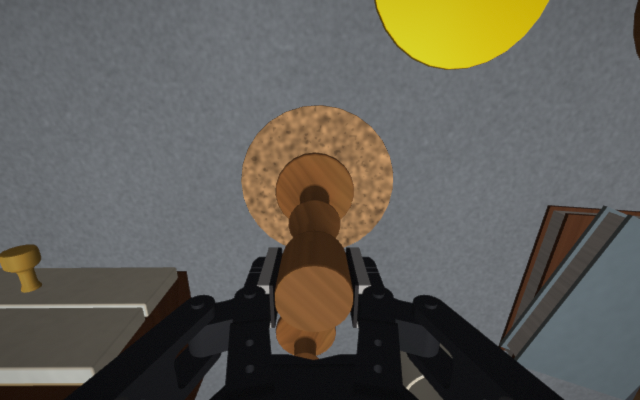

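View pics/scene5.png

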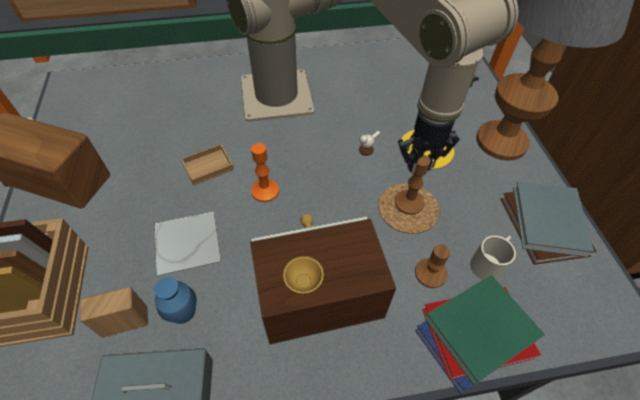

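The stick is over the mat and centred (mat (318,176), foot (315,190) in the wrist view). I'll lower it about 18 mm.

arm_command --moves '[{"rx":0,"ry":0,"rz":0,"dx":0,"dy":0,"dz":0.008,"hand":0},{"rx":0,"ry":0,"rz":0,"dx":0,"dy":0,"dz":0.005,"hand":0},{"rx":0,"ry":0,"rz":0,"dx":0,"dy":0,"dz":0.002,"hand":0},{"rx":0,"ry":0,"rz":0,"dx":0,"dy":0,"dz":0,"hand":0}]'

```text
t: 7.05
position: [0.5076, 0.291, 0.1439]
tcp_rot: [0.079, -3.14, 0.0]
contact_force: [-0.8, 1.2, -3.2]
finger_gap: 0.0343
```

arm_command --moves '[{"rx":0,"ry":0,"rz":0,"dx":0,"dy":0,"dz":0.002,"hand":0},{"rx":0,"ry":0,"rz":0,"dx":0,"dy":0,"dz":0,"hand":0}]'

```text
t: 7.3
position: [0.5077, 0.2912, 0.1422]
tcp_rot: [0.079, -3.141, 0.0]
contact_force: [0.4, 0.0, -3.3]
finger_gap: 0.0343
```

arm_command --moves '[{"rx":0,"ry":0,"rz":0,"dx":0,"dy":0,"dz":0.001,"hand":0},{"rx":0,"ry":0,"rz":0,"dx":0,"dy":0,"dz":0,"hand":0}]'

```text
t: 7.55
position: [0.5079, 0.2913, 0.1415]
tcp_rot: [-0.079, 3.14, 0.0]
contact_force: [-0.2, 0.1, -2.6]
finger_gap: 0.0342
```

Not touching yet, so I'll go on in millimetre steps.

arm_command --moves '[{"rx":0,"ry":0,"rz":0,"dx":0,"dy":0,"dz":0.001,"hand":0},{"rx":0,"ry":0,"rz":0,"dx":0,"dy":0,"dz":0,"hand":0}]'

```text
t: 7.8
position: [0.5082, 0.2914, 0.1414]
tcp_rot: [-0.079, 3.139, 0.001]
contact_force: [-1.8, 0.2, 5.4]
finger_gap: 0.0343
```

arm_command --moves '[{"rx":0,"ry":0,"rz":0,"dx":0,"dy":0,"dz":0.001,"hand":0},{"rx":0,"ry":0,"rz":0,"dx":0,"dy":0,"dz":0,"hand":0}]'

```text
t: 8.05
position: [0.5085, 0.2915, 0.1414]
tcp_rot: [-0.079, 3.138, 0.001]
contact_force: [-3.6, -0.9, 10.2]
finger_gap: 0.0347
```

It is touching down (force +10 N). I'll take 1 mm off and open.

arm_command --moves '[{"rx":0,"ry":0,"rz":0,"dx":0,"dy":0,"dz":-0.001,"hand":0},{"rx":0,"ry":0,"rz":0,"dx":0,"dy":0,"dz":0,"hand":50},{"rx":0,"ry":0,"rz":0,"dx":0,"dy":0,"dz":0,"hand":100},{"rx":0,"ry":0,"rz":0,"dx":0,"dy":0,"dz":0,"hand":100},{"rx":0,"ry":0,"rz":0,"dx":0,"dy":0,"dz":0,"hand":100},{"rx":0,"ry":0,"rz":0,"dx":0,"dy":0,"dz":0,"hand":100}]'

```text
t: 8.8
position: [0.5077, 0.2911, 0.1402]
tcp_rot: [0.079, -3.14, 0.0]
contact_force: [0.4, 0.0, 0.7]
finger_gap: 0.0854
```

Run:
```python
from h import *
for n in ("wrist",): cv2.imwrite(f"pics/{n}6.png",read_camera(n))
s=state();print(s["t"],s["position"],s["contact_force"],s["finger_gap"])
```

```text
8.85 [0.50776476 0.29113114 0.14026213] [ 0.4839396  -0.3883028   0.06282642] 0.08524363443767702
```

View pics/wrist6.png

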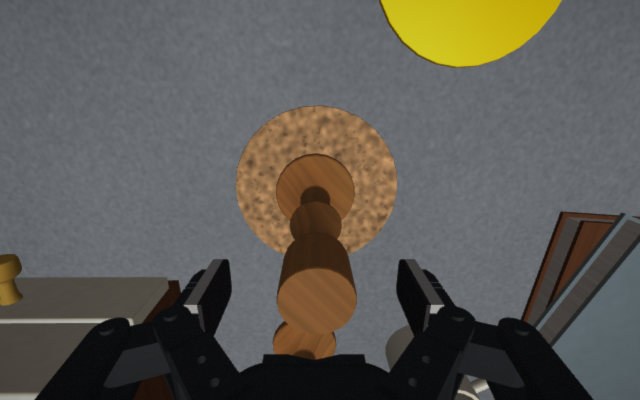

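The stick is let go and stands centred on the mat (foot (315,190), mat (317,180)). I'll rise and go over the knob.

arm_command --moves '[{"rx":0,"ry":0,"rz":0,"dx":0,"dy":0,"dz":-0.02,"hand":100},{"rx":0,"ry":0,"rz":0,"dx":0,"dy":0,"dz":-0.04,"hand":100},{"rx":0,"ry":0,"rz":0,"dx":0,"dy":0,"dz":-0.035,"hand":100},{"rx":0,"ry":0,"rz":0,"dx":-0.0095,"dy":-0.047,"dz":0,"hand":100},{"rx":0,"ry":0,"rz":0,"dx":-0.0095,"dy":-0.047,"dz":0,"hand":100},{"rx":0,"ry":0,"rz":0,"dx":-0.0095,"dy":-0.047,"dz":0,"hand":100},{"rx":0,"ry":0,"rz":0,"dx":-0.0095,"dy":-0.047,"dz":0,"hand":100},{"rx":0,"ry":0,"rz":0,"dx":-0.0095,"dy":-0.047,"dz":0,"hand":100},{"rx":0,"ry":0,"rz":0,"dx":-0.0095,"dy":-0.047,"dz":0,"hand":100},{"rx":0,"ry":0,"rz":0,"dx":0,"dy":0,"dz":0,"hand":100}]'

```text
t: 10.1
position: [0.5797, 0.0091, 0.2369]
tcp_rot: [-0.073, 3.139, -0.002]
contact_force: [0.4, 0.8, 1.0]
finger_gap: 0.0857
```

Run:
```python
from h import *
c=cam("wrist");im=read_camera("wrist")
s=state();print(s["t"],s["position"],R.from_rotvec(s["tcp_rot"]).as_matrix().round(3),s["contact_force"])
for r in landmark_of("chest_drawer0_handle","wrist"): print(r, atz(c,r["location"],.122))
p=proj(c,(.58,.012,.122)); print(p); cv2.circle(im,tuple(int(v) for v in p),2,(0,255,0),-1)
p=proj(c,(.573,.012,.122)); print(p)
cv2.imwrite("pics/w7.png",im)
im=read_camera("scene");S=cam("scene");p=proj(S,(.58,.012,.122));cv2.circle(im,tuple(int(v) for v in p),2,(0,255,0),-1)
cv2.imwrite("pics/s7.png",im)
```

```text
10.15 [0.57939966 0.01096832 0.23678171] [[-0.999 -0.048  0.001]
 [-0.048  0.999  0.   ]
 [-0.001 -0.    -1.   ]] [0.08909704 0.25305133 1.23748929]
{'location': [317.2, 195.5], 'score': 0.66} [0.57873055 0.01289625 0.122     ]
[316.16094378 196.76575144]
[316.53403729 189.49838965]
```

View pics/w7.png

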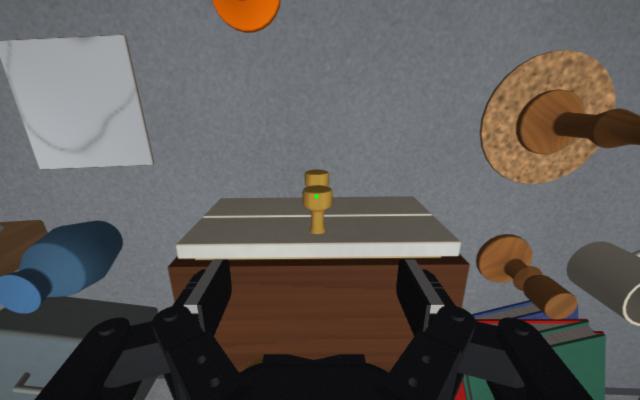

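View pics/s7.png

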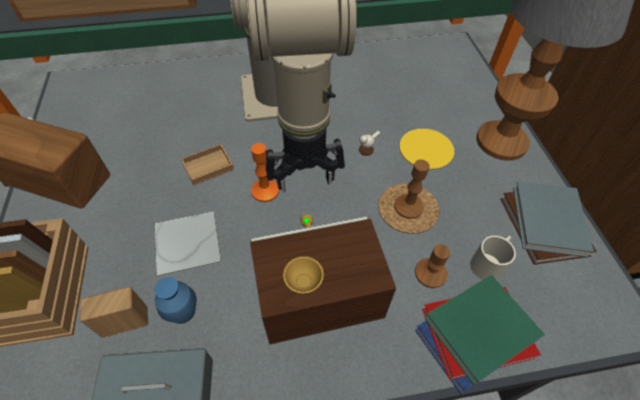

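The projected knob point falls on the knob's head at (317,197) in the wrist view and (307,220) in the scene view. Descending.

arm_command --moves '[{"rx":0,"ry":0,"rz":0,"dx":0.001,"dy":0.0015,"dz":0.03,"hand":100},{"rx":0,"ry":0,"rz":0,"dx":0,"dy":0,"dz":0.03,"hand":100},{"rx":0,"ry":0,"rz":0,"dx":0,"dy":0,"dz":0.025,"hand":100},{"rx":0,"ry":0,"rz":0,"dx":0,"dy":0,"dz":0.015,"hand":100},{"rx":0,"ry":0,"rz":0,"dx":0,"dy":0,"dz":0.015,"hand":100},{"rx":0,"ry":0,"rz":0,"dx":0,"dy":0,"dz":0,"hand":100}]'

```text
t: 11.0
position: [0.5772, 0.0143, 0.1194]
tcp_rot: [0.08, -3.139, -0.0]
contact_force: [-0.4, 0.5, -0.6]
finger_gap: 0.0855
```

arm_command --moves '[{"rx":0,"ry":0,"rz":0,"dx":0,"dy":0,"dz":0.01,"hand":100},{"rx":0,"ry":0,"rz":0,"dx":0,"dy":0,"dz":0.008,"hand":100},{"rx":0,"ry":0,"rz":0,"dx":0,"dy":0,"dz":0,"hand":100}]'

```text
t: 11.38
position: [0.5772, 0.0138, 0.1014]
tcp_rot: [0.079, -3.139, -0.0]
contact_force: [-0.4, -0.1, 0.7]
finger_gap: 0.0855
```

Run:
```python
from h import *
for n in ("wrist",): cv2.imwrite(f"pics/{n}8.png",read_camera(n))
s=state();print(s["t"],s["position"],s["contact_force"],s["finger_gap"])
```

```text
11.425 [0.57757001 0.01378723 0.1019467 ] [ 1.16391947 -0.46973832 -0.20699724] 0.08516323415755445
```

View pics/wrist8.png

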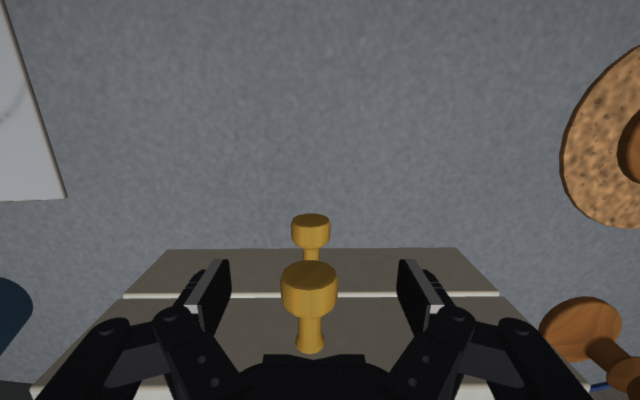

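The knob is between the pads at column 309, against 314 for the middle. I'll shift 1.5 mm and close.

arm_command --moves '[{"rx":0,"ry":0,"rz":0,"dx":-0.001,"dy":-0.0015,"dz":0,"hand":60},{"rx":0,"ry":0,"rz":0,"dx":0,"dy":0,"dz":0,"hand":30},{"rx":0,"ry":0,"rz":0,"dx":0,"dy":0,"dz":0,"hand":10},{"rx":0,"ry":0,"rz":0,"dx":0,"dy":0,"dz":0,"hand":0},{"rx":0,"ry":0,"rz":0,"dx":0,"dy":0,"dz":0,"hand":0},{"rx":0,"ry":0,"rz":0,"dx":0,"dy":0,"dz":0,"hand":0}]'

```text
t: 12.18
position: [0.5791, 0.0116, 0.1029]
tcp_rot: [-0.079, 3.14, -0.002]
contact_force: [-2.2, -5.5, 4.7]
finger_gap: 0.0257
```

arm_command --moves '[{"rx":0,"ry":0,"rz":0,"dx":0.01,"dy":0,"dz":0,"hand":0},{"rx":0,"ry":0,"rz":0,"dx":0.02,"dy":0,"dz":0,"hand":0},{"rx":0,"ry":0,"rz":0,"dx":0.02,"dy":0,"dz":0,"hand":0},{"rx":0,"ry":0,"rz":0,"dx":0.02,"dy":0,"dz":0,"hand":0},{"rx":0,"ry":0,"rz":0,"dx":0.02,"dy":0,"dz":0,"hand":0},{"rx":0,"ry":0,"rz":0,"dx":0.01,"dy":0,"dz":0,"hand":0},{"rx":0,"ry":0,"rz":0,"dx":0.01,"dy":0,"dz":0,"hand":0},{"rx":0,"ry":0,"rz":0,"dx":0,"dy":0,"dz":0,"hand":0}]'

```text
t: 13.18
position: [0.469, 0.0053, 0.1028]
tcp_rot: [-0.079, 3.139, -0.004]
contact_force: [-0.0, -9.7, 2.5]
finger_gap: 0.0255
```

arm_command --moves '[{"rx":0,"ry":0,"rz":0,"dx":0.003,"dy":0,"dz":0,"hand":0},{"rx":0,"ry":0,"rz":0,"dx":0.003,"dy":0,"dz":0,"hand":0},{"rx":0,"ry":0,"rz":0,"dx":0,"dy":0,"dz":0,"hand":0}]'

```text
t: 13.55
position: [0.4634, 0.005, 0.1029]
tcp_rot: [-0.079, 3.139, -0.004]
contact_force: [-0.3, -9.9, 3.4]
finger_gap: 0.0258
```

Run:
```python
from h import *
for n in ("wrist","scene"): cv2.imwrite(f"pics/{n}9.png",read_camera(n))
s=state();print(s["t"],s["position"],s["contact_force"],s["finger_gap"])
```

```text
13.65 [0.46348642 0.00502006 0.10283016] [-0.06282631 -9.84424092  2.92904655] 0.025718579080975478
```

View pics/wrist9.png

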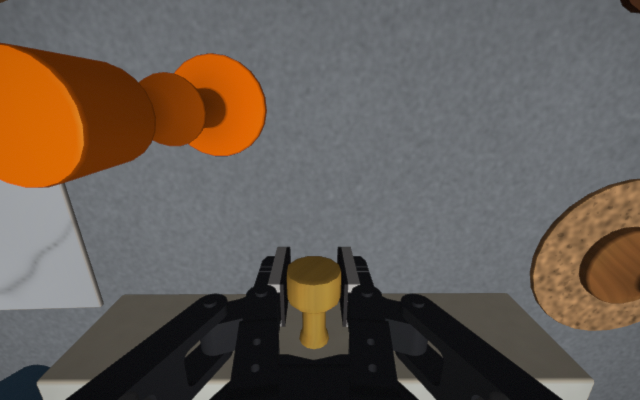

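View pics/scene9.png

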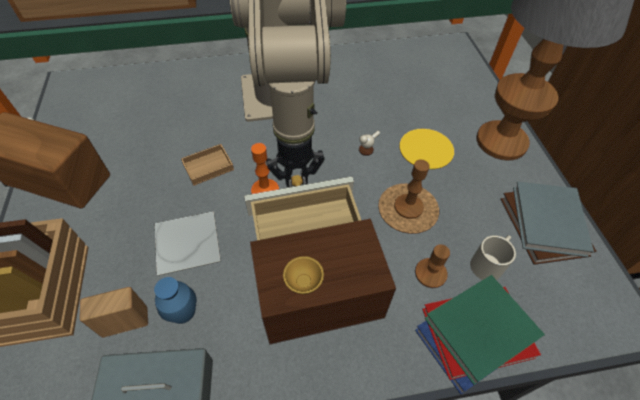

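The drawer is out about 116 mm, with the knob still held at (314,285) in the wrist view. A little more to the stop.

arm_command --moves '[{"rx":0,"ry":0,"rz":0,"dx":0.002,"dy":0,"dz":0,"hand":0},{"rx":0,"ry":0,"rz":0,"dx":0.001,"dy":0,"dz":0,"hand":0},{"rx":0,"ry":0,"rz":0,"dx":0,"dy":0,"dz":0,"hand":0}]'

```text
t: 14.02
position: [0.4617, 0.0049, 0.1028]
tcp_rot: [-0.079, 3.137, -0.004]
contact_force: [6.8, -9.3, -3.0]
finger_gap: 0.0258
```

At the stop: the pull force rose to 7 N. Next I release and rise straight up.

arm_command --moves '[{"rx":0,"ry":0,"rz":0,"dx":-0.001,"dy":0,"dz":0,"hand":0},{"rx":0,"ry":0,"rz":0,"dx":0,"dy":0,"dz":0,"hand":40},{"rx":0,"ry":0,"rz":0,"dx":0,"dy":0,"dz":0,"hand":75},{"rx":0,"ry":0,"rz":0,"dx":0,"dy":0,"dz":0,"hand":75},{"rx":0,"ry":0,"rz":0,"dx":0,"dy":0,"dz":0,"hand":75},{"rx":0,"ry":0,"rz":0,"dx":0,"dy":0,"dz":-0.02,"hand":75},{"rx":0,"ry":0,"rz":0,"dx":0,"dy":0,"dz":-0.04,"hand":75},{"rx":0,"ry":0,"rz":0,"dx":0,"dy":0,"dz":-0.04,"hand":75},{"rx":0,"ry":0,"rz":0,"dx":0,"dy":0,"dz":-0.04,"hand":75},{"rx":0,"ry":0,"rz":0,"dx":0,"dy":0,"dz":0,"hand":75}]'

```text
t: 15.28
position: [0.4632, 0.0063, 0.2464]
tcp_rot: [-0.079, 3.134, -0.001]
contact_force: [0.1, 0.3, -1.0]
finger_gap: 0.0642
```

arm_command --moves '[{"rx":0,"ry":0,"rz":0,"dx":0,"dy":0,"dz":0,"hand":75},{"rx":0,"ry":0,"rz":0,"dx":0,"dy":0,"dz":0,"hand":75}]'

```text
t: 15.52
position: [0.4602, 0.0065, 0.2406]
tcp_rot: [0.079, -3.138, -0.001]
contact_force: [-0.3, 0.4, -1.4]
finger_gap: 0.0638
```

Run:
```python
from h import *
c=cam("wrist")
for n in ("wrist","scene"): cv2.imwrite(f"pics/{n}10.png",read_camera(n))
s=state();print(s["t"],s["position"],s["contact_force"],s["finger_gap"])
for r in landmark_of("chest_drawer0_handle","wrist"): print(r, atz(c,r["location"],.122))
for q in("candlestick","cork_mat"):
  for r in landmark_of(q,"wrist"): print(q,r, atz(c,r["location"],.003))
```

```text
15.625 [0.46032225 0.00650745 0.24086679] [-0.01135405 -0.08153355  0.31947843] 0.06369896254206518
{'location': [314.5, 198.2], 'score': 0.91} [0.46261215 0.00819399 0.122     ]
candlestick {'location': [251.4, 110.1], 'score': 0.7} [ 0.39069181 -0.07349729  0.003     ]
candlestick {'location': [515.4, 212.7], 'score': 0.68} [0.508616   0.29015154 0.003     ]
```

View pics/wrist10.png

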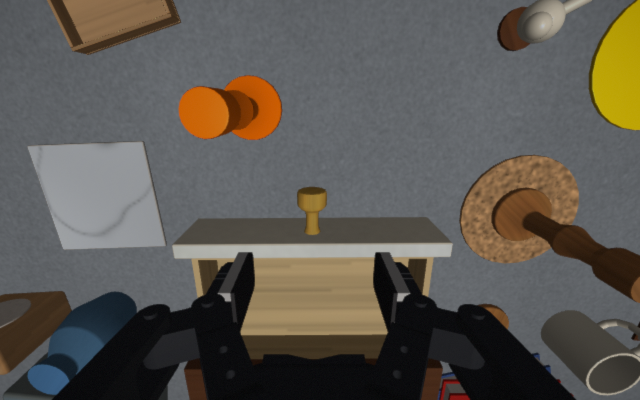

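View pics/scene10.png

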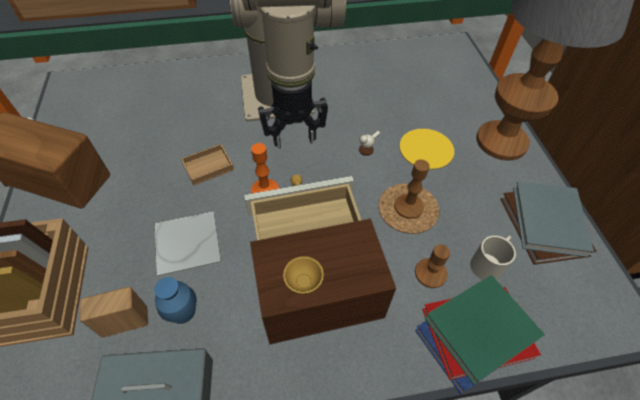

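The drawer is fully open: the knob is at x = 0.463, about 117 mm from where it was. The candlestick stands on the mat near its centre ((523,214) in the wrist view), and the gripper is clear. Handing in.

```bash
python3 -c "
from cell import *
print(close_job())"
```

```text
the job is handed in; nothing more can be done
None
```

I moved the tall wooden candlestick on to the cork mat, then pulled the top drawer out to its stop, let go, and handed the job in at about 15.6 s. The hand-in gives no verdict.

**Candlestick:** I gripped it by the cup, lowered it until it touched the mat and let go. The last check put it at (0.509, 0.290), and I had measured the mat's centre at (0.508, 0.2925), so it is about 3 mm off. It looked upright in the last pictures.

**Drawer:** the knob moved about 117 mm, and the pull force rose to 7 N at the end, so it reached the stop. In the last check the gripper was clear, with contact force near zero.

**Checks that failed or disagreed:**
- The first two move calls were refused because the rows lacked some keys. Nothing moved.
- A side force of about 10 N showed while I held the knob, and it went away on release.
- In the last wrist picture the network did not find the cork mat, so I relied on my earlier measurement of the mat and on the pictures.

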